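# Set and hold the paper trimmer's gauge arm for the gift on the mat

### The arm

A 6-joint arm with a two-finger parallel gripper is mounted at the origin on a cart in front of the work surface, level with it; the furniture and walls round the work are solid. World frame = base frame: x ahead of the robot, y to its left, z up, the work surface at z = 0. Lengths are in mm, angles in rad, forces in N, time in s.
With the tool pointing down it reaches from about 275 to 850 mm from the base axis. Payload 19 kg.
Tool frame: the origin (TCP) lies at the centre of the arm's flange, where the gripper is bolted on; the fingertips stand 173 mm ahead of it and the grasp point (between the pads) lies 155 mm ahead of it; z points along the fingers, y is the direction in which the jaws open and shut (so a half turn about z gives the same grasp; the last joint's range is limited). The gripper opens to 85 mm and grips with 20 to 120 N. Pads are 22 mm wide; open, the fingers measure 114 mm over their backs; the gripper's body (76 mm by 85 mm) begins 54 mm behind the grasp point. The pads swing forward as they close: fully open they stand 13 mm farther back than shut.
Start: joints at [-1.388, 0.15, 1.437, -0, 1.554, -0.134], TCP at [179.105, -546.381, 404.667] pointing down, gripper open.
Joint ranges: [-2.8, 2.8], [-0.68, 2.1], [0.12, 2.68], [-1.39, 4.53], [0.16, 2.79], [-2.81, 2.81]. Speed limits (rad/s): [1.89, 1.89, 2.22, 3.01, 3.01, 3.01].

### API

Orientations are given as [roll, pitch, yaw] about the fixed x, y, z axes, in that order (R = Rz(yaw) Ry(pitch) Rx(roll)).
In Python, from rig import observe, viewer, r gives the robot as it stands.
- The arm moves only by the tool servo_tool, never from a script. Its argument "plan" is one flat list of numbers, 7 for each row, row after row: the turn, a rotation vector about the tool's x, y, z in degrees, then the shift along the tool's x, y, z in m, then the opening in per cent of the stroke, from 0 (shut) to 100 (fully open). A call has 1 to 10 rows; each row shifts and turns the pose as measured when the row begins, along the tool's axes as they then stand; what a row does not reach is not made up. A row lasts 1/10 s, in which the tool goes at most 50 mm and 8.59 degrees, less where a joint would pass 70% of its speed; a pose out of reach is approached as far as the arm can. A call is refused whole if a number of a shift passes 0.05 or a number of a turn 8.59, either way. A call with a gripper value outside its range is refused whole. The fingers move at their own pace and stop on an object; "squeeze" is the grip in N (left out, the last holds). Time passes only in rows, so rows that do not move let the fingers close. It gives the time, the measured TCP pose, the force and the opening at its end, in the units of the state.
- observe(): the state, without advancing time (a new reading comes with each control period).
- viewer.grab_frame(name): name is "scene" or "top"; returns a dict with "frame" (420x560x3 uint8, red, green, blue), "range_z" (420x560 float32, mm along the optical axis (not along the pixel's ray), 0 where there is no reading), "mtx" (3x3 intrinsics, pixels), "k1" (the pictures are not rectified: a ray, as slopes to the right and down, at radius r is drawn at 1 + k1 r^2 times it, then the intrinsics apply), "R" (3x3) and "t" (3): a world point X has camera coordinates R X + t. Camera axes: x right, y down, z forward; pixel columns grow to the right and rows downward; lengths in mm; the calibration is good to about 2 mm. A picture is of the moment at which its call begins.
- r.job_done(): hands the job in, once; it reports no verdict.
The state is a dict: "t": time; "joint_pos": joint angles; "joint_vel": joint speeds; "tau": joint torques, N m; "tool_pos": TCP position; "tcp_rot": TCP orientation; "ft_force": force on the tool from outside, world axes, zero at the start; "ft_torque": the same for the moment, N m; "gripper_width": opening from 0.0 (shut) to 1.0 (fully open).
Only numpy, scipy, OpenCV 4.12 (cv2) and the standard library are available. Lean on these libraries where they do the work, as an engineer would, in place of code of your own. Each camera call takes 0.05 s, during which the arm holds its last target.

### The job

We are cutting the paper band for the gift that stands on the square cork mat, so the trimmer's paper stop has to be set for it: 4 cm on the arm's scale for the bar of soap, 11 cm for the candle in its glass, 14 cm for the small walnut box. Squeeze the lock button in the arm's grip, then draw the arm out of its sleeve until that mark stands at the mouth of the sleeve. The arm springs back if let go, so finish with the gripper still holding it there, steady, while I cut; leave the gifts and the card reader where they are.

Things in the scene. Friction and masses are not known exactly. Their poses are not given: they have to be found in the camera images.
- trimmer: Compact paper trimmer, fixed to the counter. Grey board 180 x 180 mm, top 18 mm high, with a cutting rail (posts 42 mm, black carriage 56 mm high). Origin on the counter: the board spans -90 to +90 mm along its x, -70 to +110 mm along its y. An aluminium sleeve, 31 mm wide, 22 mm high, runs along the front (-x) edge at x = -104 mm; the gauge arm slides out of it along the trimmer's +y.
- sleeve_mouth (a point): Middle of the sleeve's open end on its top edge, 22 mm above the counter, at x = -104, y = +110 mm of the trimmer's frame: the reading edge of the arm's scale. Axes parallel to the trimmer's.
- gauge_grip: Black grip block at the outer end of the gauge arm, 32 mm along x, 36 mm along y, 4 to 62 mm above the counter. Origin on its middle axis at the lock button's height, 44 mm up. Axes as the trimmer's; at home it is at x = -104, y = +150 mm there. Gripped from above at the origin's height, one finger on the front (-x) face with the button and one on the back (+x) face, it is held and the button pressed.
- paper_stop (a point): Middle of the paper stop: a low upright aluminium plate on the arm, 4 mm thick, 104 mm long along x, 8 to 34 mm above the counter, 30 mm to the -y side of the grip's middle and reaching from the grip's axis 108 mm to +x. It moves with the arm.
- gauge_arm (a joint): How far the arm is drawn out, in m: 0 = home (locked), 0.152 = end. The scale on the arm's top, a short line every 10 mm and a long one every 50 mm, is read at the sleeve's mouth: 0.04 = the 4 cm mark at the mouth. With the lock button out it moves less than 2 mm. A spring draws it home with 2.4 N, growing to 3.6 N at 0.15 m; it stays out only while held.
- lock_button (a joint): Travel of the lock button, in m: 0 = out, 5 mm proud of the grip's front (-x) face; 0.005 = flush; 0.006 = end. A grey key 14 mm wide, 22 mm high, that moves to the grip's +x when pressed and springs out when let go (2.4 N at first, 6.4 N when flush). Pressed by 4 mm or more, its catch is clear and the arm can be drawn.
- mat: Square cork mat, 130 x 130 mm, 1 mm thin, flat on the counter; origin at its centre. Exactly one of the three gifts stands on it, within 20 mm of its centre; the two others stand elsewhere, at least 100 mm from its centre. The gift on the mat decides the setting.
- soap_center (a point): Centre of the wrapped bar of soap, 53 x 78 x 28 mm, lying flat (setting 4 cm).
- candle_center (a point): Centre of the candle in a straight clear glass, 76 mm across and 90 mm high (setting 11 cm).
- walnut_box_center (a point): Centre of the small closed walnut box with a brass clasp, 75 x 88 x 47 mm (setting 14 cm).
- card_reader: Card reader lying on the counter near the robot, 153 x 73 x 44 mm, loose; origin under its centre. To be left alone.
Things that resemble listed ones, but are neither listed nor needed, are in the scene too. Leave any yellow look-alike of the part that bears candle_center alone.

How it is judged (in metres and radians):
On the way, in this order (a step that is already met when the one before it is completed fails the run):
1. the lock button is pressed in while the arm is still home (value of joint lock_button above 0.0035 m and value of joint gauge_arm below 0.004 m), for 0.05 s.
2. the arm is drawn out of its sleeve (value of joint gauge_arm above 0.02 m), for 0.1 s.
At the end, for the whole second after the job is handed in: The arm is drawn out to the mark of the gift on the mat (soap 4 cm, candle 11 cm, walnut box 14 cm) within 4 mm, stands still (below 10 mm/s), and the gripper's fingers still hold its grip with more than 2 N (((horizontal distance between soap_center and mat below 0.06 m and value of joint gauge_arm between 0.036 and 0.044 m) or (horizontal distance between candle_center and mat below 0.06 m and value of joint gauge_arm between 0.106 and 0.114 m) or (horizontal distance between walnut_box_center and mat below 0.06 m and value of joint gauge_arm between 0.136 and 0.144 m)) and velocity of joint gauge_arm between -0.01 and 0.01 m/s and contact force between the fingers and gauge_grip above 2 N); the arm keeps its last pose, push and grip.
It fails at once if a gift or the card reader is moved by more than 20 mm (distance of any of soap_center, candle_center, walnut_box_center, card_reader from where it was at the start of the episode above 0.02 m).
It also fails if it takes over 40 s, if anything falls off the work surface, if the arm or the gripper's body presses on something with over 40 N, if the wrist force passes 120 N, or if a joint passes its speed limit or range.

## Working session

There is one attempt and no reset: what is moved stays moved. The work goes in short steps, Python scripts to look and compute and a tool call to move; the robot and the scene stay as the last step left them, time stands still between calls to the robot, and variables do not carry over. Pictures are saved under pics/ and viewed, and the job is handed in when it is done.

Besides the shell and the picture viewer there is one more tool, called after "Request:" by a JSON object that holds its "method" and its "body". servo_tool: Moves the arm, as the interface text tells. Its arguments: {"type":"object","properties":{"plan":{"type":"array","items":{"type":"number"}},"squeeze":{"type":"number"}},"required":["plan"]}

```bash
mkdir -p pics; ls; python3 - <<'E'
from rig import observe, viewer, r
import cv2,numpy as np,pickle
print(observe())
for n in("scene","top"):
    f=viewer.grab_frame(n); pickle.dump(f,open(f'{n}0.pkl','wb'))
    cv2.imwrite(f'pics/{n}0.png',f['frame'][:,:,::-1]); print(n,f['mtx'],f['k1'],f['R'],f['t'])
E
```

```text
pics
{'t': 0.0, 'joint_pos': array([-1.38799351e+00,  1.50957954e-01,  1.43804113e+00, -1.43274585e-05,
        1.55379626e+00, -1.33972957e-01]), 'joint_vel': array([ 7.88225434e-06, -1.95054380e-04,  2.19935173e-03,  4.32589064e-04,
       -2.41954084e-04,  2.38341179e-04]), 'tau': array([-1.10068097e-03, -7.13049960e+01, -5.70866203e+01, -2.99557923e-04,
        8.79989559e-03, -1.16590812e-05]), 'tool_pos': array([ 179.10042474, -546.34668727,  404.08628336]), 'tcp_rot': array([-3.14039883e+00, -1.46449098e-04,  3.16775937e-01]), 'ft_force': array([-1.13023703,  0.03166648,  0.98146913]), 'ft_torque': array([0.04396302, 0.04082771, 0.02722761]), 'gripper_width': 1.0002353124227643}
scene [[476.37400631   0.         276.07252477]
 [  0.         476.37400631 207.39000507]
 [  0.           0.           1.        ]] 0.05185438812781178 [[-0.82997182 -0.55763127  0.01393365]
 [-0.24850649  0.34727981 -0.90423518]
 [ 0.49939094 -0.75395232 -0.42680744]] [ 469.38561407  143.51794491 1064.05134795]
top [[503.96405167   0.         274.05788663]
 [  0.         503.96405167 216.47912527]
 [  0.           0.           1.        ]] -0.07109286537565564 [[ 0.0039502  -0.9999675  -0.0070279 ]
 [-0.99584433 -0.00329427 -0.09101215]
 [ 0.09098604  0.00735821 -0.99582498]] [ 106.68056166  497.93570966 1408.06987383]
```

View pics/scene0.png

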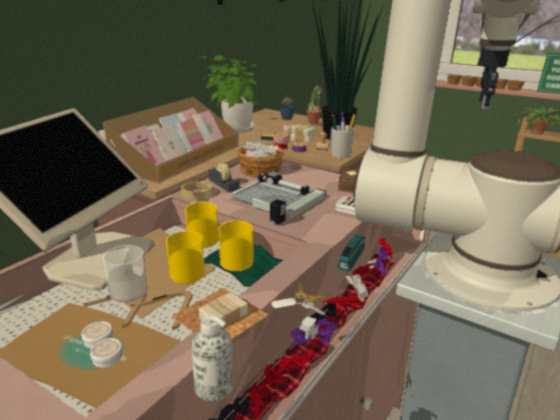

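View pics/top0.png

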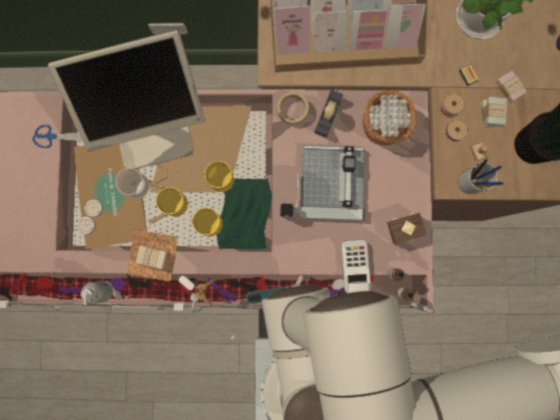

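```bash
cat > h.py <<'E'
import numpy as np,cv2,pickle
def ray(f,u,v):
    K=f['mtx'];d=np.array([(u-K[0,2])/K[0,0],(v-K[1,2])/K[1,1]]);s=d.copy()
    for _ in range(20): s=d/(1+f['k1']*(s@s))
    R=f['R'];return -R.T@f['t'],R.T@np.array([s[0],s[1],1.])
def onz(f,u,v,z):
    c,d=ray(f,u,v);return c+d*(z-c[2])/d[2]
def depthpt(f,u,v):
    c,d=ray(f,u,v);return c+d*f['range_z'][int(round(v)),int(round(u))]
def crop(f,x0,y0,w,h,s,name):
    cv2.imwrite(name,cv2.resize(f['frame'][y0:y0+h,x0:x0+w,::-1],None,fx=s,fy=s,interpolation=cv2.INTER_CUBIC))
E
python3 - <<'E'
from h import *
t=pickle.load(open('top0.pkl','rb'));s=pickle.load(open('scene0.pkl','rb'))
crop(t,265,140,110,90,7,'pics/t_trim.png')
crop(t,60,130,200,150,4,'pics/t_mat.png')
crop(s,160,270,130,100,6,'pics/s_mat.png')
crop(s,220,160,140,80,5,'pics/s_trim.png')
for n,u,v in [('soap',150,257),('box',407,229),('glass',130,182),('grip',287,210),('counter',290,240)]: print(n,depthpt(t,u,v).round())
E
```

```text
soap [381. 460.  25.]
box [ 462. -264.   45.]
glass [592. 517.  48.]
grip [512.  72.  61.]
counter [432.  63.   2.]
```

View pics/t_trim.png

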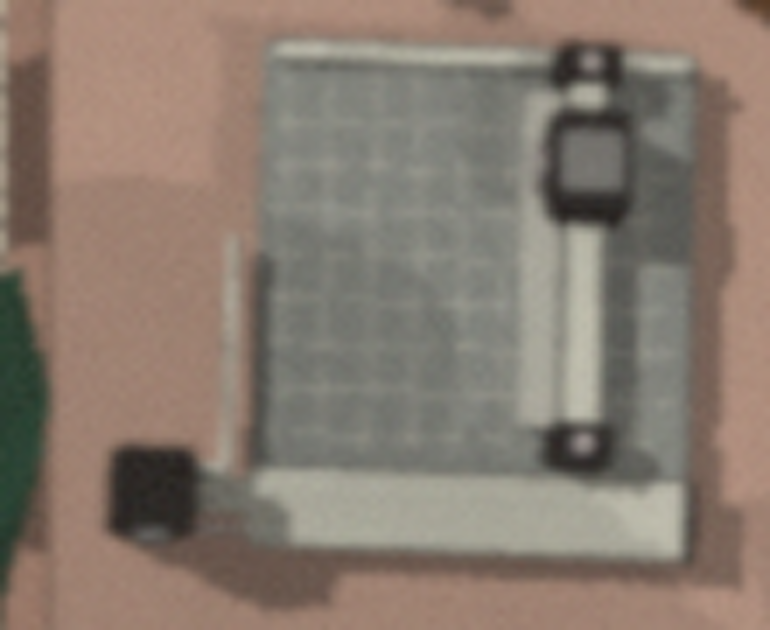

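View pics/t_mat.png

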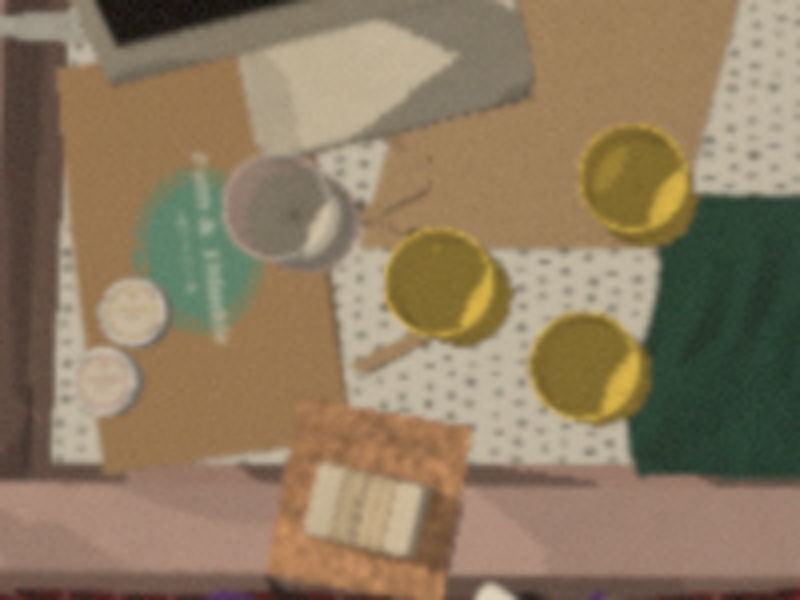

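View pics/s_mat.png

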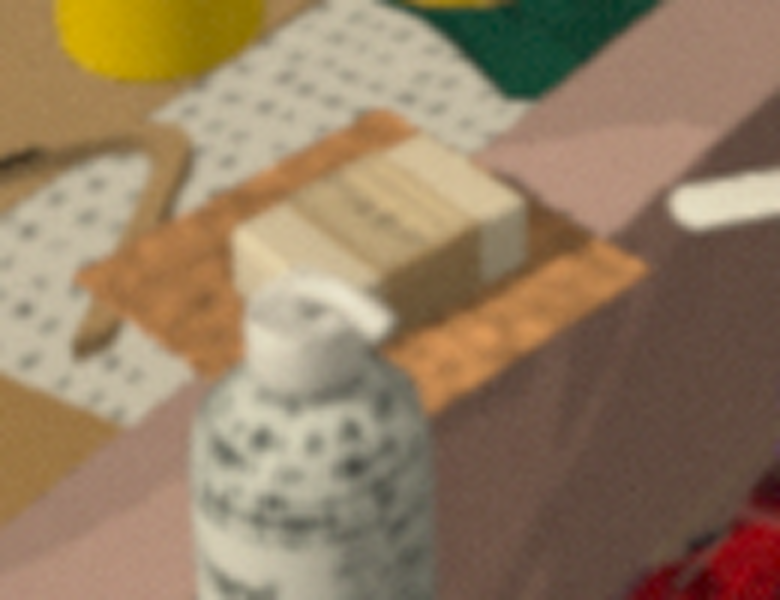

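View pics/s_trim.png

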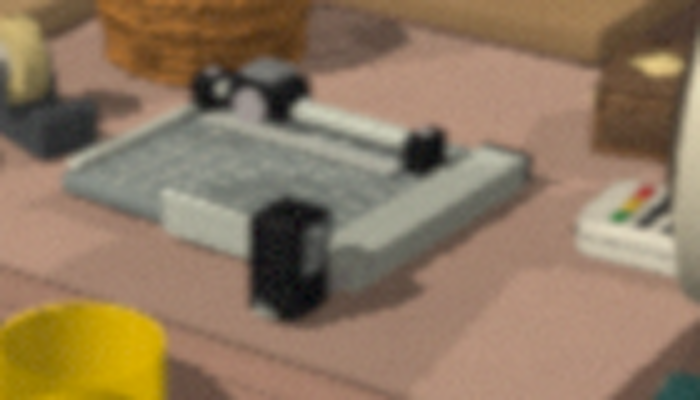

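Soap lies on the cork mat (crop centre ≈(370,510)), so the setting is 4 cm; the black grip is at top-image pixel ≈(287,210), the sleeve running to its right. I'll measure the grip and trimmer heading.

```bash
python3 - <<'E'
from h import *
t=pickle.load(open('top0.pkl','rb'));s=pickle.load(open('scene0.pkl','rb'))
T=lambda x,y,z:onz(t,265+(x+.5)/7-.5,140+(y+.5)/7-.5,z)[:2]
sl=[T(*p,22) for p in [(262,540),(685,560)]]
bt=[T(*p,18) for p in [(270,62),(690,75)]]
rt=[T(*p,18) for p in [(692,75),(686,470)]]
lf=[T(*p,18) for p in [(268,70),(262,465)]]
for n,l in zip(('sleeve','back','right','left'),(sl,bt,rt,lf)):
    d=l[0]-l[1]; print(n,l,np.degrees(np.arctan2(d[1],d[0])))
# stop plate top z 34
print('stop',T(232,235,34),T(224,465,34))
# grip by mask top
fr=t['frame'];g=fr.max(2)
m=((g<70)).astype(np.uint8);m[:195]=0;m[222:]=0;m[:,:278]=0;m[:,297:]=0
c=max(cv2.findContours(m,0,1)[0],key=cv2.contourArea);q=cv2.minAreaRect(c);print(q)
print('grip top z62',onz(t,*q[0],62))
# depth pts
P=np.array([depthpt(t,u,v) for v in range(195,225) for u in range(275,300)])
k=P[(P[:,2]>52)];print(len(k),k.min(0),k.max(0),k.mean(0))
print('mat', [T2.round() for T2 in [onz(t,60+x/4,130+y/4,1) for x,y in [(300,402),(472,430),(443,600),(268,575)]]])
print('soap',[T2.round() for T2 in [onz(t,60+x/4,130+y/4,28) for x,y in [(317,463),(430,488),(413,557),(303,538)]]])
E
```

```text
sleeve [array([497.23576166,  29.09818366]), array([ 489.64696324, -142.78971597])] 87.47205041858102
back [array([695.69197221,  25.28137478]), array([ 691.0262153 , -148.27036825])] 88.46003388452836
right [array([ 691.03099831, -149.09913599]), array([ 526.86844864, -144.3240084 ])] -1.6661384367044048
left [array([692.32447622,  26.11467199]), array([528.31513233,  28.86897636])] -0.9621109330374266
stop [620.41642709  41.67725767] [526.46351301  44.96704123]
((286.5, 210.0), (12.0, 11.0), 90.0)
grip top z62 [512.09354588  73.86564244  62.        ]
157 [367.33034513  55.74492065  52.02605162] [ 532.24369446   97.95655638 1448.25909746] [512.41711805  72.7643301   69.66779409]
mat [array([457., 511.,   1.]), array([438., 385.,   1.]), array([316., 404.,   1.]), array([333., 532.,   1.])]
soap [array([412., 490.,  28.]), array([395., 409.,  28.]), array([347., 420.,  28.]), array([359., 499.,  28.])]
```

Request:
{"method": "servo_tool", "body": {"plan": [0,0,-7,0.033,-0.031,0,100,0,0,-7,0.036,-0.027,0,100,0,0,-7,0.039,-0.022,0,100,0,0,-7,0.042,-0.017,0,100,0,0,-7,0.043,-0.012,0,100,0,0,-7,0.044,-0.007,0,100,0,0,-7,0.045,-0.001,0,100,0,0,-7,0.045,0.004,0,100], "squeeze": 40}}

```text
t: 0.9
tool_pos: [347.8, -219.8, 401.2]
tcp_rot: [-3.138, -0.005, 1.322]
ft_force: [1.7, -1.2, -0.2]
gripper_width: 0.997
```

Request:
{"method": "servo_tool", "body": {"plan": [0,0,-6,0.043,0.012,0,100,0,0,-6,0.042,0.016,0,100,0,0,0,0.04,0.021,0,100,0,0,0,0.04,0.021,0,100,0,0,0,0.04,0.021,0.01,100,0,0,0,0.04,0.021,0.01,100,0,0,0,0.02,0.01,0.01,100,0,0,0,0,0,0,100]}}

```text
t: 1.7
tool_pos: [493.9, 53.2, 370.8]
tcp_rot: [-3.14, -0.006, 1.551]
ft_force: [-0.7, -0.1, -0.5]
gripper_width: 1.003
```

```bash
python3 - <<'E'
from rig import observe
from h import *
o=observe();p=o['tool_pos'];print(p,o['tcp_rot'])
y=o['tcp_rot'][2];d=np.array([512.5,71.5])-p[:2]
print('tx,ty',np.cos(y)*d[0]+np.sin(y)*d[1],np.sin(y)*d[0]-np.cos(y)*d[1],'yaw err',88.3-np.degrees(y))
E
```

```text
[493.88922389  53.24254179 370.78901441] [-3.14018272 -0.00580822  1.55116959]
tx,ty 18.61918730390534 18.248880295289187 yaw err -0.5754705356234666
```

Request:
{"method": "servo_tool", "body": {"plan": [0,0,0.6,0.018,0.018,0.02,100,0,0,0,0,0,0.03,100,0,0,0,0,0,0.02,100,0,0,0,0,0,0,100]}}

```text
t: 2.1
tool_pos: [512.4, 71.3, 299.2]
tcp_rot: [-3.14, -0.005, 1.542]
ft_force: [-0.2, 0.4, 1.1]
gripper_width: 1.003
```

```bash
python3 - <<'E'
from rig import observe,viewer
from h import *
o=observe();p=o['tool_pos'];print(p,o['tcp_rot'])
y=o['tcp_rot'][2];d=np.array([512.5,71.5])-p[:2]
print('tx,ty',np.cos(y)*d[0]+np.sin(y)*d[1],np.sin(y)*d[0]-np.cos(y)*d[1],'yaw err',88.3-np.degrees(y))
s=viewer.grab_frame('scene');crop(s,160,90,200,150,4,'pics/s1.png')
s=viewer.grab_frame('top');crop(s,220,140,200,150,4,'pics/t1.png')
E
```

```text
[512.41332674  71.25388867 299.24570163] [-3.14032964 -0.00509072  1.54170045]
tx,ty 0.24852863902240324 0.07947675549406784 yaw err -0.032928988754832744
```

View pics/s1.png

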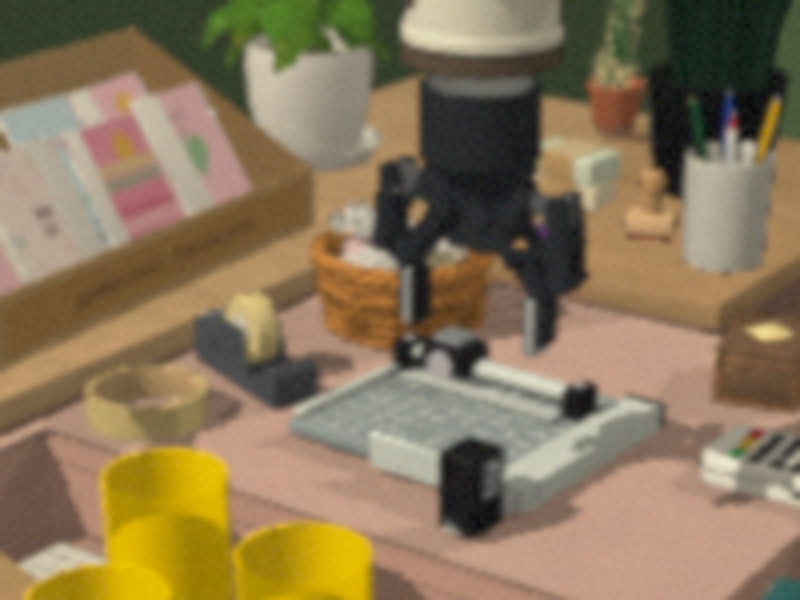

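View pics/t1.png

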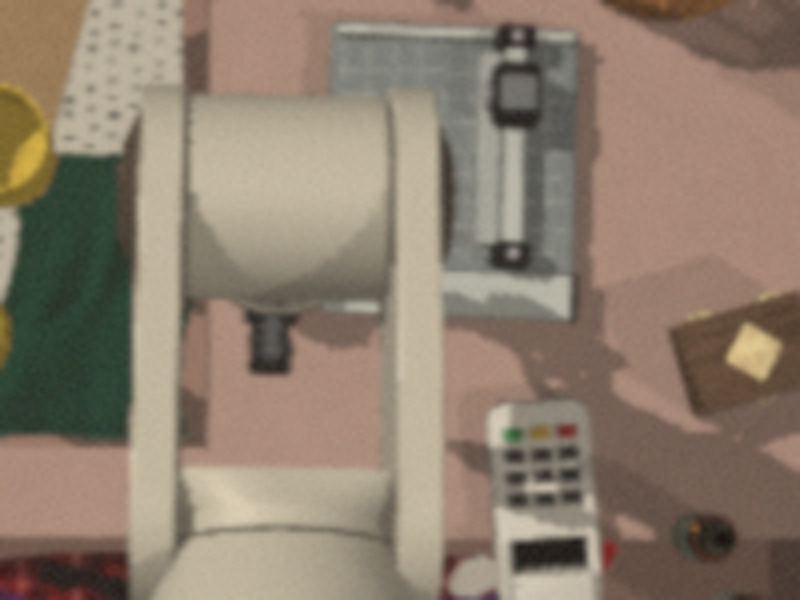

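The gripper hangs above the grip with its fingers parted along x (scene crop, fingers at (410,295) and (535,325), grip at (475,470)). I'll cross-check the grip position in the scene view, then descend.

```bash
python3 - <<'E'
from h import *
s=pickle.load(open('scene0.pkl','rb'))
for x,y in [(443,458),(470,478),(504,450),(475,438)]: print(onz(s,160+x/4,90+y/4,62).round(1))
E
```

```text
[517.7  97.3  62. ]
[487. 112.  62.]
[492.5  64.1  62. ]
[518.2  59.3  62. ]
```

Request:
{"method": "servo_tool", "body": {"plan": [0,0,0,0,0,0.04,100,0,0,0,0,0,0.03,100,0,0,0,0,0,0,100]}}

```text
t: 2.5
tool_pos: [514.5, 70.3, 236.0]
tcp_rot: [3.131, -0.005, 1.54]
ft_force: [0.7, 0.3, 0.1]
gripper_width: 1.001
```

```bash
python3 - <<'E'
from rig import observe,viewer
from h import *
o=observe();print(o['tool_pos'],o['tcp_rot'])
for n in('scene','top'):
    s=pickle.load(open(n+'0.pkl','rb'));P=[]
    R=(range(265,300),range(190,230)) if n=='scene' else (range(275,300),range(195,225))
    for u in R[0]:
        for v in R[1]:
            p=depthpt(s,u,v)
            if 440<p[0]<560 and 40<p[1]<110 and p[2]>25 : P.append(p)
    P=np.array(P);print(n,len(P),np.percentile(P,[3,50,97],0).round(1))
    k=P[abs(P[:,2]-61)<3];print(len(k),np.percentile(k,[3,50,97],0).round(1))
s=viewer.grab_frame('scene');crop(s,240,150,80,80,7,'pics/s2.png')
E
```

```text
[514.47689511  70.26892343 235.96455829] [ 3.13085825 -0.00507167  1.54011322]
scene 263 [[490.9  60.4  27.1]
 [504.5  85.8  50.2]
 [525.   92.3  63.6]]
78 [[496.6  60.1  58.2]
 [509.7  77.3  61.7]
 [524.6  91.6  63.6]]
top 201 [[496.1  40.9  25.9]
 [515.1  69.7  59.5]
 [549.   89.1  66.5]]
92 [[500.3  55.8  58.2]
 [515.1  72.5  60.7]
 [529.   89.1  63.7]]
```

View pics/s2.png

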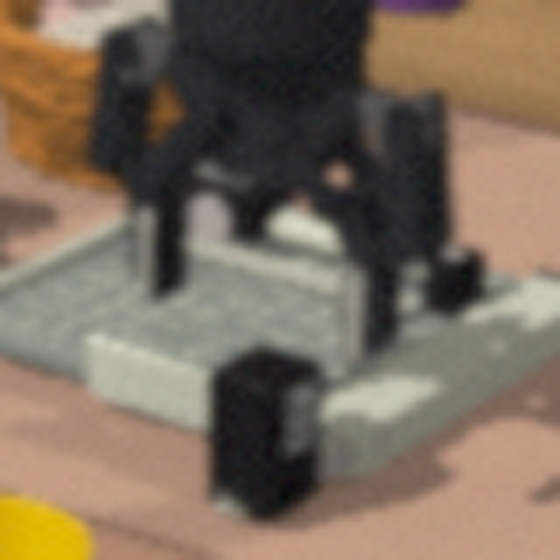

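Request:
{"method": "servo_tool", "body": {"plan": [0.6,0,0,0.004,-0.001,0,100,0,0,0,0,0,0.02,100,0,0,0,0,0,0.018,100,0,0,0,0,0,0,100]}}

```text
t: 2.95
tool_pos: [516.6, 74.8, 208.3]
tcp_rot: [3.13, -0.005, 1.54]
ft_force: [0.8, -0.5, 0.7]
gripper_width: 1.002
```

```bash
python3 - <<'E'
from rig import observe,viewer
from h import *
o=observe();print(o['tool_pos'],o['tcp_rot'],o['ft_force'])
s=viewer.grab_frame('scene');crop(s,240,150,80,80,7,'pics/s3.png')
E
```

```text
[516.64007344  74.82130069 208.34427965] [ 3.12979856 -0.00546901  1.53955374] [ 0.75753322 -0.45229457  0.68283297]
```

View pics/s3.png

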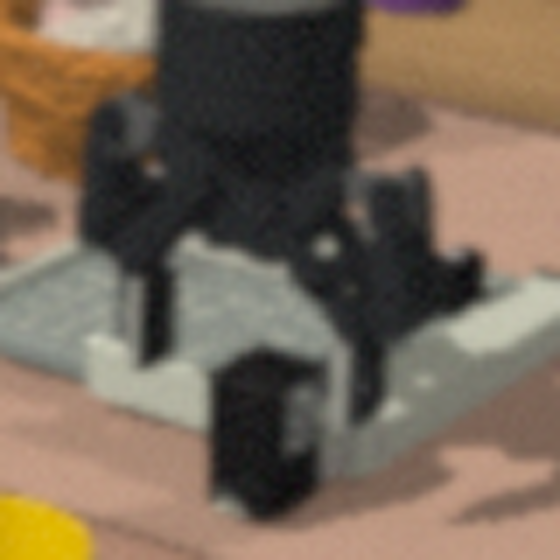

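```bash
python3 - <<'E'
from rig import observe,viewer
from h import *
s=viewer.grab_frame('scene')
P={}
for v in range(185,224):
    for u in range(255,298):
        P[u,v]=depthpt(s,u,v)
for name,(x0,x1,y0,y1) in {'left':(135,170,285,360),'right':(345,380,345,415),'grip':(215,320,365,510)}.items():
    Q=np.array([depthpt(s,u,v) for v in range(150+y0//7,150+y1//7+1) for u in range(240+x0//7,240+x1//7+1)])
    Q=Q[(Q[:,2]<90)]
    print(name,len(Q)); print(np.percentile(Q,[5,25,50,75,95],0).round(1))
for v in range(196,216): print(v,[tuple(depthpt(s,u,v).round().astype(int)) for u in (290,292,294)], [tuple(depthpt(s,u,v-8).round().astype(int)) for u in (259,261,263)])
E
```

```text
left 72
[[559.2  64.3  53. ]
 [560.2  71.9  60.2]
 [560.9  77.7  69.1]
 [562.4  83.7  77.3]
 [565.2  85.9  84.5]]
right 66
[[461.1  73.2  57.9]
 [462.1  76.9  64.5]
 [464.7  82.8  72.1]
 [467.9  84.6  78.7]
 [470.5  88.2  85.6]]
grip 335
[[492.3  64.2  10.9]
 [496.9  77.6  23.1]
 [503.   87.3  39.4]
 [514.5  89.9  54.5]
 [524.8  92.3  62.3]]
196 [(np.int64(465), np.int64(89), np.int64(97)), (np.int64(463), np.int64(84), np.int64(95)), (np.int64(454), np.int64(89), np.int64(99))] [(np.int64(565), np.int64(83), np.int64(91)), (np.int64(564), np.int64(76), np.int64(89)), (np.int64(562), np.int64(69), np.int64(87))]
197 [(np.int64(468), np.int64(86), np.int64(92)), (np.int64(463), np.int64(84), np.int64(92)), (np.int64(453), np.int64(91), np.int64(98))] [(np.int64(569), np.int64(77), np.int64(86)), (np.int64(562), np.int64(79), np.int64(88)), (np.int64(561), np.int64(71), np.int64(86))]
198 [(np.int64(466), np.int64(88), np.int64(90)), (np.int64(463), np.int64(84), np.int64(90)), (np.int64(462), np.int64(75), np.int64(87))] [(np.int64(565), np.int64(83), np.int64(86)), (np.int64(561), np
[... 4066 characters left out ...]
p.int64(13))] [(np.int64(598), np.int64(38), np.int64(16)), (np.int64(586), np.int64(45), np.int64(22)), (np.int64(579), np.int64(44), np.int64(24))]
214 [(np.int64(498), np.int64(33), np.int64(15)), (np.int64(495), np.int64(28), np.int64(14)), (np.int64(494), np.int64(19), np.int64(10))] [(np.int64(594), np.int64(43), np.int64(16)), (np.int64(588), np.int64(42), np.int64(18)), (np.int64(581), np.int64(42), np.int64(19))]
215 [(np.int64(499), np.int64(32), np.int64(11)), (np.int64(492), np.int64(33), np.int64(14)), (np.int64(498), np.int64(14), np.int64(4))] [(np.int64(597), np.int64(39), np.int64(11)), (np.int64(587), np.int64(44), np.int64(16)), (np.int64(580), np.int64(44), np.int64(17))]
```

Request:
{"method": "servo_tool", "body": {"plan": [0.8,0,0,-0.001,-0.004,0.01,100,0,0,0,0,0,0.005,100,0,0,0,0,0,0,100]}}

```text
t: 3.35
tool_pos: [513.6, 74.0, 196.9]
tcp_rot: [3.139, -0.006, 1.54]
ft_force: [0.3, -0.5, -0.1]
gripper_width: 1.0
```

Well placed. Close the jaws without moving.

Request:
{"method": "servo_tool", "body": {"plan": [0,0,0,0,0,0,0,0,0,0,0,0,0,0,0,0,0,0,0,0,0,0,0,0,0,0,0,0,0,0,0,0,0,0,0,0,0,0,0,0,0,0], "squeeze": 50}}

```text
t: 3.95
tool_pos: [513.3, 74.1, 197.6]
tcp_rot: [3.14, -0.006, 1.54]
ft_force: [0.7, -0.3, -2.5]
gripper_width: 0.369
```

```bash
python3 - <<'E'
from rig import observe,viewer
from h import *
o=observe();print(o['tool_pos'],o['tcp_rot'],o['ft_force'],o['gripper_width'])
s=viewer.grab_frame('scene');crop(s,240,150,80,80,7,'pics/s4.png')
E
```

```text
[513.30224759  74.06020489 197.58101838] [ 3.14038326 -0.00567317  1.53950824] [ 0.70593374 -0.28300004 -2.51237208] 0.369100886685407
```

View pics/s4.png

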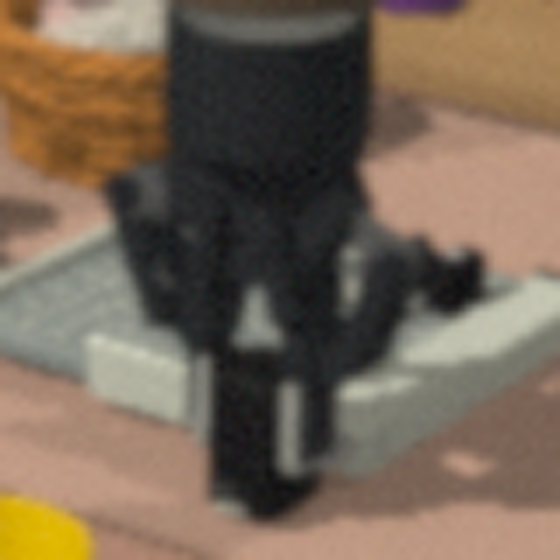

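Jaws closed at 31.4 mm on the 32 mm grip, so the button is flush; the picture shows pads either side of the grip at (205,400) and (290,430). Draw slowly along tool +x.

Request:
{"method": "servo_tool", "body": {"plan": [0,0,0,0,0,0,0,0,0,0,0.008,0,0,0,0,0,0,0.008,0,0,0,0,0,0,0.008,0,0,0,0,0,0,0.008,0,0,0,0,0,0,0,0,0,0]}}

```text
t: 4.6
tool_pos: [514.5, 108.8, 197.6]
tcp_rot: [3.14, -0.005, 1.54]
ft_force: [-0.0, -2.7, -0.1]
gripper_width: 0.368
```

```bash
python3 - <<'E'
from rig import observe
import numpy as np
o=observe();p=o['tool_pos'];print(p,o['tcp_rot'],o['ft_force'],o['gripper_width'], np.hypot(*(p[:2]-[513.30,74.06])))
E
```

```text
[514.46311499 108.81334155 197.57993494] [ 3.14031853 -0.00475192  1.53965453] [-0.04332109 -2.7231739  -0.12666562] 0.36831857395681683 34.7727995090468
```

Request:
{"method": "servo_tool", "body": {"plan": [0,0,0,0.005,0,0,0,0,0,0,0,0,0,0,0,0,0,0,0,0,0,0,0,0,0,0,0,0]}}

```text
t: 5.0
tool_pos: [514.7, 114.5, 197.6]
tcp_rot: [3.14, -0.005, 1.54]
ft_force: [-0.5, -2.0, -1.0]
gripper_width: 0.368
```

```bash
python3 - <<'E'
from rig import observe,viewer
from h import *
o=observe();p=o['tool_pos'];print(p,o['ft_force'],o['gripper_width'], np.hypot(*(p[:2]-[513.30,74.06])))
s=viewer.grab_frame('scene');crop(s,230,155,100,75,8,'pics/s5.png')
t=viewer.grab_frame('top');crop(t,240,150,120,90,6,'pics/t5.png');pickle.dump((s,t),open('f5.pkl','wb'))
E
```

```text
[514.66611885 114.51918955 197.58501964] [-0.51136027 -1.97807812 -1.00109613] 0.36777962209698767 40.482246724186965
```

View pics/s5.png

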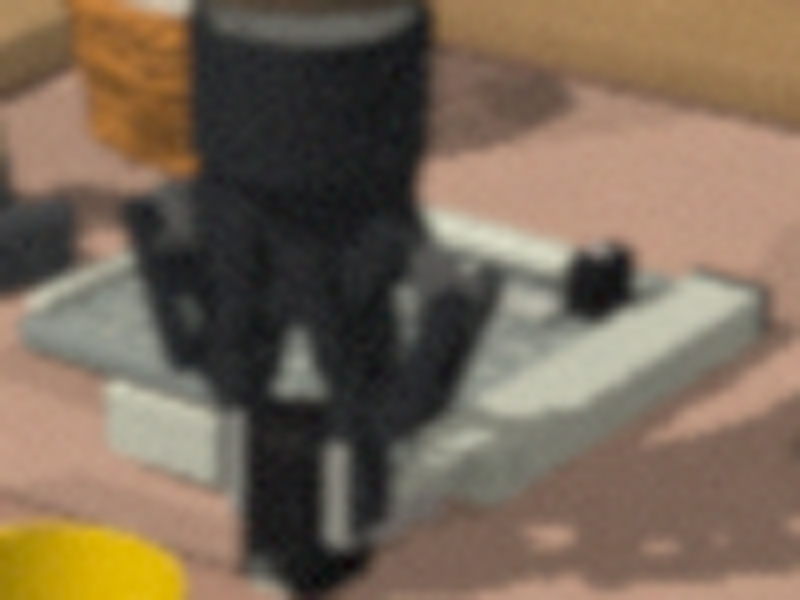

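View pics/t5.png

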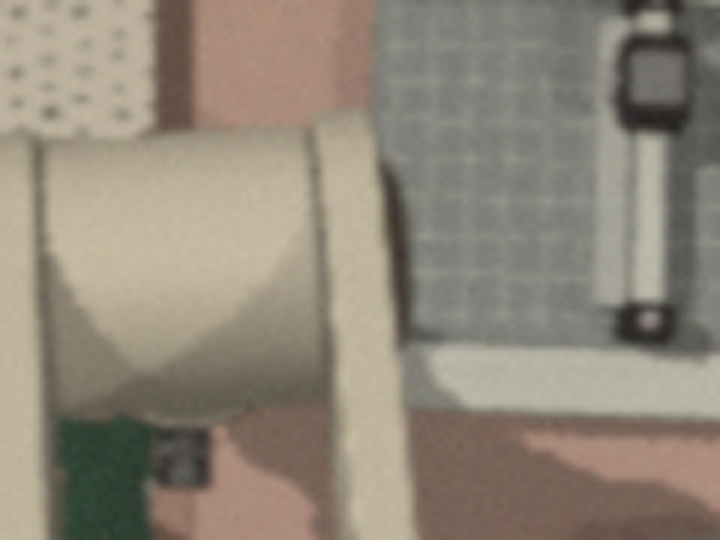

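The arm is out with the grip still held (scene crop, grip at (290,490), stop plate's far corner at (112,385)). Cross-check the travel by comparing the stop and the grip face before and after.

```bash
python3 - <<'E'
from rig import observe
from h import *
s0=pickle.load(open('scene0.pkl','rb'));s,t=pickle.load(open('f5.pkl','rb'))
d=np.array([np.cos(np.radians(88.2)),np.sin(np.radians(88.2))])
# stop plate +y face and grip +y face from depth (camera sees +y faces)
def pts(f):
    return np.array([depthpt(f,u,v) for v in range(185,235) for u in range(225,300)])
A,B=pts(s0),pts(s)
def plate(P,n):
    m=(P[:,0]>545)&(P[:,0]<615)&(P[:,2]>22)&(P[:,2]<32)&(P[:,1]>30)&(P[:,1]<110); q=P[m];w=q[:,:2]@d; print(n,'plate',len(q),np.percentile(w,[10,50,90]).round(1))
    m=(P[:,0]>502)&(P[:,0]<524)&(P[:,2]>12)&(P[:,2]<50)&(P[:,1]>75)&(P[:,1]<150); q=P[m];w=q[:,:2]@d; print(n,'grip',len(q),np.percentile(w,[10,50,90]).round(1))
plate(A,'before');plate(B,'after')
o=observe();print(o['t'],o['tool_pos'],o['ft_force'],o['gripper_width'],np.abs(o['joint_vel']).max())
E
```

```text
before plate 56 [57.5 59.5 61.7]
before grip 86 [104.  105.9 108. ]
after plate 46 [ 97.3 100.2 102.4]
after grip 101 [143.  146.3 148.1]
5.1 [514.6602311  114.45267396 197.5824934 ] [ 0.07239864 -2.0076725  -1.1345787 ] 0.3686647719369297 0.0016498356773786878
```

Both references agree: the plate moved 40.7 mm, the grip 40.4 mm and the TCP 40.4 mm. Handing in.

```bash
python3 - <<'E'
from rig import r,observe
print(r.job_done());o=observe();print(o['t'],o['tool_pos'],o['gripper_width'])
E
```

```text
the job is handed in; nothing more can be done
None
the job is handed in; nothing more can be done
```

The soap stands on the cork mat, so I set the stop for 4 cm. I gripped the gauge grip at home with the lock button pressed flush (jaws at 31.4 mm on the 32 mm grip). I then drew the arm out about 40 mm and handed in at about t = 5.1 s with the gripper still holding it.

- **Travel:** the tool moved 40.4 mm, the stop plate 40.7 mm and the grip face 40.4 mm, the last two by camera depth. All three are inside the 4 mm tolerance.
- **Holding:** at the last check the joints were practically still, and the gripper felt about 2 N towards home. That is a little under the 2.7 N spring pull I expected. I set the squeeze to 50 N but did not measure the finger force on the grip directly.
- **Disagreements:** an early eyeballed grip position in the scene view was about 12 mm off. Depth readings settled it before I closed the jaws. I also never read the scale marks at the sleeve mouth directly, because the arm blocked that view.
- **Gifts and card reader:** I sent nothing near them, but I did not check their positions again at the end.

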